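# Make up two grinding kits

## Robot

A 6-joint arm with a two-finger parallel gripper is mounted at the origin on the work surface. World frame = base frame: x ahead of the robot, y to its left, z up, the work surface at z = 0. Lengths are in m, angles in rad, forces in N, time in s.
With the tool pointing down it reaches from about 0.375 to 0.825 m from the base axis. Payload 5.5 kg.
Tool frame: the origin (TCP) lies at the very end of the fingers, on their centre line; the grasp point (between the pads) lies 19 mm behind it; z points along the fingers, y is the line along which they close (so a half turn about z gives the same grasp; the last joint's range is limited). The gripper opens to 85 mm and grips with 20 to 120 N. Pads are 22 mm wide; open, the fingers measure 114 mm over their backs; the gripper's body (76 mm by 85 mm) begins 54 mm behind the grasp point. The pads swing forward as they close: fully open they stand 13 mm farther back than shut.
Start: joints at [0, 0.314, -0.047, 1.21, 0, 1.571], TCP at [0.6, -0, 0.231] pointing down, gripper open.
Joint ranges: [-2.67, 2.67], [-0.69, 1.73], [-1.03, 1.25], [-2.08, 2.16], [-1.42, 1.45], [-3.14, 3.14]. Speed limits (rad/s): [2.39, 2.39, 3.01, 3.14, 3.14, 3.14].

## Interface

Orientations are given as a unit quaternion [w, x, y, z].
In Python, from bench import env gives the robot as it stands.
- The arm moves only by the tool move_arm, never from a script. Its argument "motion" is a list of rows, each a list of 6 numbers: the shift along the tool's x, y, z in units of 0.4 m (1.0 is 0.4 m), then the turn, a rotation vector about the tool's x, y, z in units of pi rad (1.0 is pi rad). In form: [[x, y, z, rx, ry, rz], ...]. A call has 1 to 8 rows; each row is the pose to reach, as a shift and turn from the pose commanded when the call began, along the tool's axes at that moment, turning the shorter way round; what a row does not reach only later rows make up. A row lasts 1/8 s, in which the tool goes at most 62.5 mm and 10.7 degrees, less where a joint would pass 70% of its speed; a pose out of reach is approached as far as the arm can. A call with a number of a shift or a turn outside -1 to 1 is refused whole. A call with a gripper value outside its range is refused whole. "fingers" is the opening, from 0 (shut) to 1 (fully open), set as the call begins (left out, the last holds). The fingers move at their own pace and stop on an object; "newtons" is the grip in N (left out, the last holds). Time passes only in rows, so rows that repeat a pose let the fingers close. It gives the time, the measured TCP pose, the force, the opening and the grip force at its end, in the units of the state.
- env.get_state(): the state, without advancing time (a new reading comes with each control period).
- env.camera(name): name is "scene" or "side" or "wrist"; returns (picture, depth): 480x640x3 uint8, red, green, blue; 480x640 float32, m along the optical axis (not along the pixel's ray), 0 where there is no reading.
- env.camera_model(name): a dict with "mtx" (3x3 intrinsics, pixels), "R" (3x3) and "t" (3): a world point X has camera coordinates R X + t. Camera axes: x right, y down, z forward; pixel columns grow to the right and rows downward; lengths in m; the calibration is good to about 2 mm. A picture is of the moment at which its call begins: read the wrist's pose just before it. camera_model takes no time and is no camera call; for the wrist camera it gives the pose at the moment of the call.
- env.job_done(): hands the job in; it is judged then, once.
Trained networks look in the newest picture that a camera, given by its name, has taken for a name from the list of things; names that differ only in an ending like _2 or _b are one class to them, and where a whole thing is asked for, a point or a joint stands for the part that bears it (a point fixed in the world has none). Each returns a list of dicts, best first, with "confidence" (0 to 1); they miss things now and then, are a little off and sometimes report something else, mostly with a low value. They report only what shows in the picture. A call takes as long as a camera call. They do not tell look-alikes from the thing itself.
- env.spot_in(camera, name): "at" ([x, y, z] in m, in the coordinates of the camera as it stood for that picture, good to about 4 mm: the middle of the surface that is visible of it).
- env.outline_of(camera, name): "pixels" (480x640 bool, what is visible of it).
The state is a dict: "clock": time; "q": joint angles; "qd": joint speeds; "effort": joint torques, N m; "tool_pos": TCP position; "ee_rot": TCP orientation; "force": force on the tool from outside, world axes, zero at the start; "wrist_torque": the same for the moment, N m; "gripper_width": opening from 0.0 (shut) to 1.0 (fully open); "finger_force": force on a finger pad.
Only numpy, scipy, OpenCV 4.12 (cv2) and the standard library are available. Lean on these libraries where they do the work, as an engineer would, in place of code of your own. Each camera call takes 0.05 s, during which the arm holds its last target. There are 200 camera calls.

## Task

Make up the two grinding kits from the stock in the middle of the counter: the long tray gets the wide steel tin and the teak scoop, the broad (nearly square) tray gets the narrow steel tin and the brush. Stand each tin upright inside the square well of its tray, and lay the scoop open side up and the brush bristles down, each flat on the floor of its tray's long slot. Leave the small white dish that stands amid the stock where it is.

Things in the scene. Friction and masses are not known exactly. Their poses are not given: they have to be found in the camera images.
- wide_tin_mid (a point): wide closed steel tin, an upright cylinder 62 mm in diameter and 44 mm high, about 160 g; the point is its centre, 22 mm above its underside; z is up the tin
- narrow_tin_mid (a point): narrow closed steel tin, an upright cylinder 44 mm in diameter and 60 mm high, about 110 g; the point is its centre, 30 mm above its underside; z is up the tin
- scoop_mid (a point): teak scoop, 122 mm long, about 60 g: box-shaped bowl 61 mm long, 40 mm wide over its parallel side walls, 34 mm high, open on top and in front; behind it a round handle 61 mm long, 14 mm thick. The point is the middle of the bowl, 17 mm above the underside, 30.5 mm ahead of mid-length. x points from handle to open front, y across, z up. Grip it across the bowl's side walls (30 N is safe)
- brush_mid (a point): oblong brush lying on its coir bristles: wooden back 120 mm long, 34 mm wide and 16 mm thick over an 18 mm deep block of (rigid) bristles 28 mm wide, 34 mm high in all. The point is its centre, 17 mm above its underside. x runs along its length, y across, z up
- long_tray: fixed long teak tray, 248 x 100 mm (x, y) and 13 mm high, lying on the counter at the left or the right of the stock; origin at the centre of its underside. Two sunk cork-lined places 9 mm deep, their floors 4 mm above the underside: a long slot 146 mm (x) by 58 mm (y) centred at x = -45 mm, y = 0, and a square well 84 x 84 mm centred at x = +76 mm, y = 0
- broad_tray: fixed broad teak tray, 158 x 160 mm (x, y) and 13 mm high, lying on the counter at the side opposite the long tray; origin at the centre of its underside. Two sunk cork-lined places 9 mm deep, their floors 4 mm above the underside: a square well 84 x 84 mm centred at x = 0, y = -32 mm, and a long slot 146 mm (x) by 58 mm (y) centred at x = 0, y = +45 mm
- dish: bystander: small white ceramic dish standing amid the stock, 52 mm in diameter, 24 mm high, loose; origin at the centre of its underside
There are look-alikes about, which are no part of the job. Leave any green or purple look-alike of the part that bears narrow_tin_mid alone.

How it is judged:
At the end, for the whole second after the job is handed in: Each thing in its tray's place, underside within 4 mm of the floor, tilt under 0.08 rad; off centre at most: wide tin 14 mm, narrow 24, brush 18 along, 16 across, scoop bowl 48 along, 14 across; scoop and brush within 0.35 rad of the slot. All released and at rest (x of wide_tin_mid in the frame of long_tray between 0.062 and 0.09 m and y of wide_tin_mid in the frame of long_tray between -0.014 and 0.014 m and z of wide_tin_mid in the frame of long_tray below 0.03 m and angle between each of wide_tin_mid, scoop_mid, narrow_tin_mid, brush_mid's own z axis and vertical below 0.08 rad and x of scoop_mid in the frame of long_tray between -0.093 and 0.003 m and y of scoop_mid in the frame of long_tray between -0.014 and 0.014 m and z of scoop_mid in the frame of long_tray below 0.025 m and angle between the x axis of scoop_mid and the x axis of long_tray, either way round below 0.35 rad and x of narrow_tin_mid in the frame of broad_tray between -0.024 and 0.024 m and y of narrow_tin_mid in the frame of broad_tray between -0.056 and -0.008 m and z of narrow_tin_mid in the frame of broad_tray below 0.038 m and x of brush_mid in the frame of broad_tray between -0.018 and 0.018 m and y of brush_mid in the frame of broad_tray between 0.029 and 0.061 m and z of brush_mid in the frame of broad_tray below 0.025 m and angle between the x axis of brush_mid and the x axis of broad_tray, either way round below 0.35 rad and linear speed of each of wide_tin, narrow_tin, scoop, brush below 0.02 m/s); the robot touches nothing.
It fails at once if the small dish is pushed aside (more than 25 mm) (distance of dish from where it was at the start of the episode above 0.025 m).
It also fails if it takes over 102 s, if anything falls off the work surface, if the arm or the gripper's body presses on something with over 40 N, if the wrist force passes 120 N, or if a joint passes its speed limit or range.

## Working session

There is one attempt and no reset: what is moved stays moved. The work goes in short steps, Python scripts to look and compute and a tool call to move; the robot and the scene stay as the last step left them, time stands still between calls to the robot, and variables do not carry over. Pictures are saved under pics/ and viewed, at most 14 in all, crops included, and the job is handed in when it is done.

Besides the shell and the picture viewer there is one more tool, called by a JSON object that holds its "name" and its "arguments". move_arm: Moves the arm, as the interface text tells. Its arguments: {"type":"object","properties":{"motion":{"type":"array"},"fingers":{"type":"number"},"newtons":{"type":"number"}},"required":["motion"]}

```bash
mkdir -p pics; ls; python3 - <<'E'
from bench import env
import cv2,numpy as np
s=env.get_state();print(s['clock'],s['tool_pos'],s['ee_rot'],s['gripper_width'])
for c in ['scene','side']:
    p,d=env.camera(c);cv2.imwrite(f'pics/{c}0.png',p[:,:,::-1]);m=env.camera_model(c);R=np.array(m['R']);t=np.array(m['t'])
    np.savez(f'{c}0.npz',p=p,d=d,R=R,t=t,K=m['mtx'])
    print(c,'cam at',(-R.T@t).round(3))
    for n in ['wide_tin_mid','narrow_tin_mid','scoop_mid','brush_mid','long_tray','broad_tray','dish']:
        for r in env.spot_in(c,n)[:4]:
            a=np.array(r['at']);u=np.array(m['mtx'])@a;print(n,round(r['confidence'],2),(R.T@(a-t)).round(3),(u[:2]/u[2]).round())
E
```

```text
pics
0.0 [ 5.99418963e-01 -6.33705213e-07  2.30446829e-01] [-5.98298700e-04  7.07116620e-01  7.07096435e-01 -5.99238602e-04] 0.9951983879814351
scene cam at [ 1.154 -0.655  0.682]
wide_tin_mid 0.88 [0.453 0.072 0.039] [307. 210.]
wide_tin_mid 0.5 [0.666 0.061 0.04 ] [383. 250.]
narrow_tin_mid 0.87 [0.707 0.165 0.057] [431. 228.]
narrow_tin_mid 0.81 [0.669 0.063 0.042] [385. 249.]
narrow_tin_mid 0.68 [0.583 0.09  0.043] [359. 227.]
narrow_tin_mid 0.65 [0.756 0.097 0.043] [433. 258.]
scoop_mid 0.93 [ 0.648 -0.088  0.027] [326. 289.]
brush_mid 0.72 [ 0.455 -0.108  0.03 ] [246. 252.]
long_tray 0.69 [ 0.537 -0.291  0.005] [200. 330.]
broad_tray 0.58 [0.535 0.312 0.004] [401. 194.]
broad_tray 0.16 [0.451 0.073 0.04 ] [307. 209.]
dish 0.57 [0.54  0.006 0.017] [317. 247.]
side cam at [0.201 0.604 0.825]
wide_tin_mid 0.9 [0.435 0.094 0.042] [383. 318.]
narrow_tin_mid 0.83 [0.731 0.124 0.05 ] [226. 248.]
narrow_tin_mid 0.83 [0.538 0.189 0.055] [294. 324.]
narrow_tin_mid 0.82 [0.568 0.118 0.056] [305. 285.]
narrow_tin_mid 0.58 [0.65  0.086 0.054] [277. 253.]
scoop_mid 0.74 [ 0.632 -0.068  0.023] [335. 217.]
brush_mid 0.97 [ 0.45  -0.089  0.034] [427. 247.]
long_tray 0.62 [ 0.525 -0.284  0.001] [437. 184.]
broad_tray 0.57 [0.523 0.325 0.003] [249. 414.]
dish 0.87 [0.548 0.001 0.014] [353. 262.]
```

View pics/scene0.png

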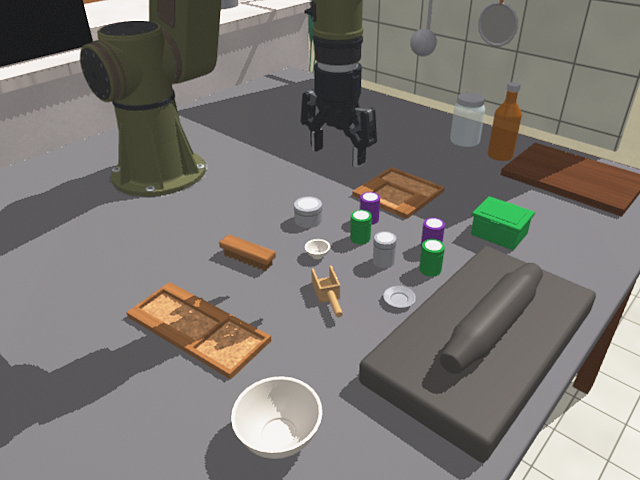

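View pics/side0.png

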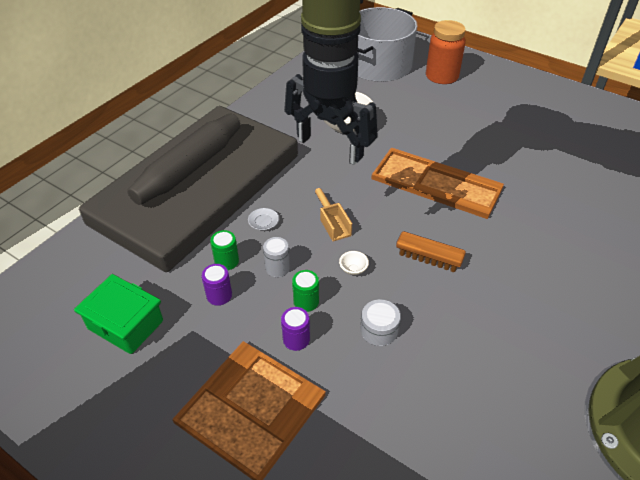

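The pictures agree. In side view:
- wide tin (380,320)
- steel narrow tin (276,256), between green and purple look-alikes
- scoop (335,217)
- brush (430,250)
- dish (353,262)
- long tray at −y (437,184), broad tray at +y (250,410)

Next I fit poses from depth.

```bash
cat > h.py <<'E'
import numpy as np,cv2
from scipy.optimize import differential_evolution
def cloud(p,d,K,R,t):
    v,u=np.nonzero(d>0);z=d[v,u]
    c=np.c_[(u-K[0,2])/K[0,0]*z,(v-K[1,2])/K[1,1]*z,z]
    return (c-t)@R, p[v,u]
def inrect(x,y,cx,cy,w,h): return (abs(x-cx)<w/2)&(abs(y-cy)<h/2)
def tray(kind):
    def f(x,y):
        W,H=(.248,.1) if kind=='long' else (.158,.16)
        z=np.where(inrect(x,y,0,0,W,H),.013,0.)
        rs=[(-.045,0,.146,.058),(.076,0,.084,.084)] if kind=='long' else [(0,-.032,.084,.084),(0,.045,.146,.058)]
        for r in rs: z=np.where(inrect(x,y,*r),.004,z)
        return z
    return f
def fit(P,kind,c,dz=0):
    q=P[np.hypot(P[:,0]-c[0],P[:,1]-c[1])<.17];q=q[abs(q[:,2])<.03];f=tray(kind)
    def cost(a):
        co,si=np.cos(a[2]),np.sin(a[2]);x=q[:,0]-a[0];y=q[:,1]-a[1]
        return np.minimum(abs(q[:,2]-a[3]-f(co*x+si*y,-si*x+co*y)),.01).mean()
    r=differential_evolution(cost,[(c[0]-.03,c[0]+.03),(c[1]-.03,c[1]+.03),(-np.pi,np.pi),(-.004,.004)],seed=1,popsize=20,maxiter=120)
    return r.x.round(4),round(r.fun*1000,3)
E
python3 - <<'E'
from h import *
for c in ['scene','side']:
    o=np.load(c+'0.npz');P,C=cloud(*[o[k] for k in ['p','d','K','R','t']])
    print(c,'long',fit(P,'long',(.53,-.288)),'broad',fit(P,'broad',(.53,.318)))
    def near(x,y,r,lo,hi):return P[(np.hypot(P[:,0]-x,P[:,1]-y)<r)&(P[:,2]>lo)&(P[:,2]<hi)]
    for n,x,y,r,lo,hi in [('wide',.445,.083,.05,.039,.05),('narrow',.66,.073,.045,.056,.066),('brush',.452,-.1,.08,.029,.04),('scoopbowl',.64,-.08,.075,.026,.04),('scoopall',.65,-.09,.11,.007,.04),('dish',.544,.003,.04,.018,.03)]:
        q=near(x,y,r,lo,hi)
        if len(q)<5: print(n,len(q));continue
        xy=(q[:,:2]*1000).astype(np.float32)
        print(n,len(q),'z',np.median(q[:,2]).round(4),'circ',np.round(cv2.minEnclosingCircle(xy),1) if 0 else [np.round(a,1) for a in cv2.minEnclosingCircle(xy)],'rect',[np.round(a,1) for a in cv2.minAreaRect(xy)])
E
```

```text
scene long (array([ 5.259e-01, -2.890e-01,  1.088e-01,  2.000e-04]), np.float64(1.318)) broad (array([ 5.245e-01,  3.124e-01,  1.000e-03, -1.000e-04]), np.float64(1.762))
wide 372 z 0.0439 circ [array([441.8,  83.5]), np.float64(33.1)] rect [array([442.2,  84.4]), array([59.3, 65.4]), np.float64(43.9)]
narrow 255 z 0.06 circ [array([659.2,  72.4]), np.float64(23.1)] rect [array([659.8,  72.8]), array([43.1, 43.4]), np.float64(14.5)]
brush 658 z 0.0336 circ [array([446.8, -99.9]), np.float64(62.0)] rect [array([ 447.1, -100.9]), array([121.4,  35.9]), np.float64(9.8)]
scoopbowl 294 z 0.0316 circ [array([649.3, -89.7]), np.float64(60.9)] rect [array([652.6, -85.2]), array([ 40.5, 120.5]), np.float64(56.5)]
scoopall 685 z 0.0253 circ [array([668.4, -54.7]), np.float64(77.0)] rect [array([667.3, -48.9]), array([116.7, 125.2]), np.float64(68.3)]
dish 170 z 0.0225 circ [array([545.7,   1.1]), np.float64(27.5)] rect [array([545.7,   0.6]), array([48.7, 53.2]), np.float64(42.6)]
side long (array([ 0.5283, -0.2872,  0.1085, -0.0006]), np.float64(1.762)) broad (array([ 5.277e-01,  3.169e-01,  
[... 158 characters left out ...]
np.float64(50.3)]
narrow 403 z 0.0599 circ [array([659.3,  77.8]), np.float64(24.1)] rect [array([658.9,  79.2]), array([43.3, 43.8]), np.float64(24.4)]
brush 978 z 0.0329 circ [array([446.8, -95.3]), np.float64(61.3)] rect [array([446.5, -94. ]), array([119.9,  37.3]), np.float64(10.6)]
scoopbowl 292 z 0.0311 circ [array([651.1, -77.9]), np.float64(60.2)] rect [array([652. , -78.8]), array([ 41.5, 117.7]), np.float64(56.9)]
scoopall 685 z 0.0249 circ [array([666.4, -51.8]), np.float64(75.0)] rect [array([661.3, -48.6]), array([107.2, 124.5]), np.float64(72.4)]
dish 244 z 0.0225 circ [array([545. ,   6.5]), np.float64(26.8)] rect [array([544.9,   6.7]), array([49.3, 51.6]), np.float64(31.0)]
```

```bash
cat >> h.py <<'E'
from bench import env
import sys
def wrist(name=None):
    m=env.camera_model('wrist');p,d=env.camera('wrist')
    if name: cv2.imwrite('pics/%s.png'%name,p[:,:,::-1])
    R,t=np.array(m['R']),np.array(m['t']);P,C=cloud(p,d,np.array(m['mtx']),R,t)
    return P,C
def rep(P,n,x,y,r,lo,hi):
    q=P[(np.hypot(P[:,0]-x,P[:,1]-y)<r)&(P[:,2]>lo)&(P[:,2]<hi)]
    if len(q)<5: print(n,len(q));return
    xy=(q[:,:2]*1000).astype(np.float32)
    print(n,len(q),'z',np.median(q[:,2]).round(4),'circ',[np.round(a,1) for a in cv2.minEnclosingCircle(xy)],'rect',[np.round(a,1) for a in cv2.minAreaRect(xy)])
OBJ=dict(wide=(.441,.087,.05,.040,.05),narrow=(.659,.075,.045,.056,.066),brush=(.447,-.097,.08,.029,.04),bowl=(.63,-.07,.05,.030,.038),dish=(.545,.003,.04,.018,.03))
E
python3 - <<'E'
from h import *
P,C=wrist('w0');m=env.camera_model('wrist');R=np.array(m['R']);print('cam',-R.T@m['t'],R.round(2).tolist())
print('xr',np.percentile(P[:,0],[1,99]),np.percentile(P[:,1],[1,99]))
for n,a in OBJ.items(): rep(P,n,*a)
E
```

```text
cam [0.60056854 0.07020092 0.37406316] [[1.0, 0.0, -0.0], [0.0, -0.96, 0.27], [-0.0, -0.27, -0.96]]
xr [0.27654409 0.89167448] [-0.24461123  0.18591992]
wide 4503 z 0.0444 circ [array([441.4,  88.7]), np.float64(31.3)] rect [array([441.6,  88.9]), array([61.3, 61.2]), np.float64(28.1)]
narrow 2373 z 0.0604 circ [array([659.1,  77. ]), np.float64(21.9)] rect [array([659. ,  77.2]), array([42.7, 42.9]), np.float64(89.9)]
brush 3057 z 0.0338 circ [array([446.9, -96.3]), np.float64(61.0)] rect [array([447. , -95.6]), array([119.7,  33.8]), np.float64(10.5)]
bowl 818 z 0.0333 circ [array([628.5, -64.5]), np.float64(35.3)] rect [array([628.8, -65. ]), array([40.2, 61.5]), np.float64(56.3)]
dish 925 z 0.0233 circ [array([544.5,   5. ]), np.float64(25.6)] rect [array([544.8,   4.9]), array([50.3, 50. ]), np.float64(60.4)]
```

View pics/w0.png

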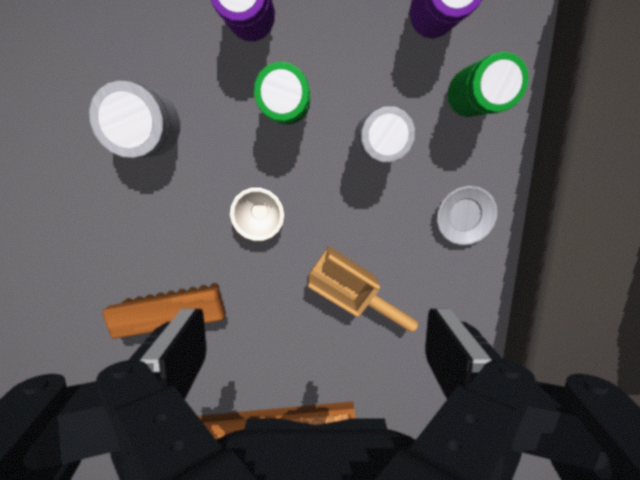

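Wrist view: wide tin (127,119), steel narrow tin (388,134), dish (257,214), scoop bowl (345,282) with handle to lower right, brush (165,310). The measured sizes match the given ones (61, 43, 120x34 and 40x61 mm). I'm starting with the wide tin.

{"name": "move_arm", "arguments": {"motion": [[0.222,-0.396,0.2,0,0,0],[0.222,-0.396,0.2,0,0,0],[0.222,-0.396,0.2,0,0,0],[0.222,-0.396,0.2,0,0,0],[0.222,-0.396,0.2,0,0,0],[0.222,-0.396,0.54,0,0,0],[0.222,-0.396,0.54,0,0,0],[0.222,-0.396,0.54,0,0,0]], "fingers": 1, "newtons": 40}}

```text
clock: 1.85
tool_pos: [0.4404, 0.0878, 0.013]
ee_rot: [-0.001, 0.708, 0.707, -0.002]
force: [-0.0, 0.4, -0.0]
gripper_width: 0.999
finger_force: 0.0
```

{"name": "move_arm", "arguments": {"motion": [[0,0,0,0,0,0],[0,0,0,0,0,0],[0,0,0,0,0,0],[0,0,0,0,0,0]], "fingers": 0}}

```text
clock: 2.35
tool_pos: [0.4441, 0.0891, 0.0175]
ee_rot: [0.001, 0.707, 0.707, 0.002]
force: [0.3, -0.6, 8.1]
gripper_width: 0.718
finger_force: 44.6
```

```bash
cat >> h.py <<'E'
from scipy.spatial.transform import Rotation as Ro
def to(x,y,z,yaw=None):
    """row from the present pose to world x,y,z; yaw (deg) = finger line's heading, tool straight down"""
    s=env.get_state();w=s['ee_rot'];Rt=Ro.from_quat([w[1],w[2],w[3],w[0]])
    d=Rt.inv().apply(np.array([x,y,z])-s['tool_pos'])/.4
    ty=Rt.as_matrix()[:,1];cur=np.degrees(np.arctan2(ty[1],ty[0]))
    if yaw is None: yaw=cur
    dy=(yaw-cur+90)%180-90
    a=np.radians(cur+dy);T=np.c_[[np.cos(a-np.pi/2)*-1,np.sin(a-np.pi/2)*-1,0],[np.cos(a),np.sin(a),0],[0,0,-1]]
    r=(Rt.inv()*Ro.from_matrix(T)).as_rotvec()/np.pi
    print('pos',np.round(s['tool_pos'],4),'yaw',cur.round(1),'row',np.r_[d,r].round(3).tolist(),'q6',s['q'][5].round(2),'grip',s['gripper_width'].round(3),s['finger_force'])
E
python3 -c "
from h import *
to(.6026,-.2797,.12)
to(.58,-.32,.25)"
```

```text
Traceback (most recent call last):
  File "h.py", line 46, in to
    print('pos',np.round(s['tool_pos'],4),'yaw',cur.round(1),'row',np.r_[d,r].round(3).tolist(),'q6',s['q'][5].round(2),'grip',s['gripper_width'].round(3),s['finger_force'])
                                                                                                                               ^^^^^^^^^^^^^^^^^^^^^^^^
AttributeError: 'float' object has no attribute 'round'
```

{"name": "move_arm", "arguments": {"motion": [[0,0,-0.1,0,0,0],[0,0,-0.35,0,0,0],[0,0,-0.35,0,0,0],[0,0,-0.35,0,0,0]]}}

```text
clock: 2.85
tool_pos: [0.4446, 0.0894, 0.1592]
ee_rot: [0.002, 0.707, 0.707, 0.003]
force: [-0.1, -0.5, -2.7]
gripper_width: 0.711
finger_force: 45.7
```

```bash
sed -i "s/s\['gripper_width'\].round(3)/round(s['gripper_width'],3)/" h.py; python3 -c "
from h import *
to(.58,-.32,.2)"
```

```text
pos [0.4446 0.0894 0.1592] yaw 0.0 row [-1.023, 0.339, -0.101, 0.002, -0.001, 0.0] q6 1.77 grip 0.711 45.661481358110905
```

{"name": "move_arm", "arguments": {"motion": [[-1,0.26,-0.17,0,0,0],[-1,0.26,-0.17,0,0,0],[-1,0.26,-0.17,0,0,0],[-1,0.26,-0.17,0,0,0],[-1,0.26,-0.17,0,0,0],[-1,0.26,-0.17,0,0,0],[-1,0.26,-0.17,0,0,0],[-1,0.26,-0.17,0,0,0]]}}

```text
clock: 3.85
tool_pos: [0.5456, -0.3141, 0.2217]
ee_rot: [-0.0, 0.708, 0.706, -0.0]
force: [0.2, 0.0, -2.1]
gripper_width: 0.711
finger_force: 45.6
```

```bash
python3 -c "
from h import *
P,C=wrist('w1')
print(fit(P,'long',(.527,-.288)))
s=env.get_state();T=s['tool_pos'];q=P[(np.hypot(P[:,0]-T[0],P[:,1]-T[1])<.05)&(P[:,2]>T[2]-.08)&(P[:,2]<T[2]+.06)]
print(T,np.percentile(q[:,2],[0,1,5,20,50,80,99]))
to(.6026,-.2797,.08)"
```

```text
(array([ 5.274e-01, -2.863e-01,  1.103e-01,  2.000e-04]), np.float64(0.693))
[ 0.54494445 -0.31210743  0.22147026] [0.20464717 0.21198761 0.23118055 0.24767344 0.24869775 0.26346924
 0.28117048]
pos [ 0.5449 -0.3121  0.2215] yaw -0.1 row [0.081, 0.145, 0.354, -0.001, -0.0, -0.0] q6 1.05 grip 0.711 45.580642679706216
```

View pics/w1.png

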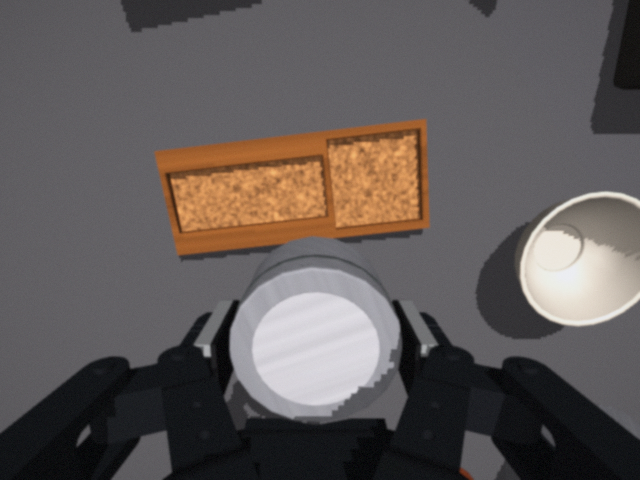

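Wrist view: the empty long tray has its slot at (248,195) and its well at (375,180), and the tin is held level in the fingers.

{"name": "move_arm", "arguments": {"motion": [[0.085,0.145,0.2,0,0,0],[0.085,0.145,0.3,0,0,0],[0.085,0.145,0.4,0,0,0],[0.085,0.145,0.4,0,0,0],[0.085,0.145,0.45,0,0,0],[0.085,0.145,0.48,0,0,0],[0.085,0.145,0.48,0,0,0]]}}

```text
clock: 4.78
tool_pos: [0.6033, -0.277, 0.032]
ee_rot: [-0.0, 0.707, 0.707, -0.0]
force: [0.9, 0.2, -1.5]
gripper_width: 0.713
finger_force: 45.6
```

{"name": "move_arm", "arguments": {"motion": [[0,0,0.012,0,0,0],[0,0,0.02,0,0,0],[0,0,0.026,0,0,0],[0,0,0.026,0,0,0]]}}

```text
clock: 5.28
tool_pos: [0.6037, -0.2773, 0.0216]
ee_rot: [0.0, 0.707, 0.707, 0.0]
force: [-2.1, 1.1, 3.8]
gripper_width: 0.708
finger_force: 46.1
```

Contact at z = 0.0216, as expected. I open in place, then lift.

{"name": "move_arm", "arguments": {"motion": [[0,0,0,0,0,0],[0,0,0,0,0,0],[0,0,0,0,0,0],[0,0,-0.1,0,0,0],[0,0,-0.3,0,0,0],[0,0,-0.4,0,0,0],[0,0,-0.4,0,0,0]], "fingers": 1}}

```text
clock: 6.15
tool_pos: [0.607, -0.2787, 0.1872]
ee_rot: [0.005, 0.707, 0.707, 0.002]
force: [0.4, 0.1, -0.4]
gripper_width: 0.997
finger_force: 0.0
```

```bash
python3 -c "
from h import *
to(.6287,-.0648,.15,56.4)"
```

```text
pos [ 0.607  -0.2787  0.1872] yaw 0.0 row [0.535, 0.053, 0.091, 0.002, 0.003, -0.313] q6 1.14 grip 0.997 0.0
```

{"name": "move_arm", "arguments": {"motion": [[0.535,0.053,0.1,0,0,-0.313],[0.535,0.053,0.1,0,0,-0.313],[0.535,0.053,0.1,0,0,-0.313],[0.535,0.053,0.2,0,0,-0.313],[0.535,0.053,0.2,0,0,-0.313],[0.535,0.053,0.2,0,0,-0.313],[0.535,0.053,0.2,0,0,-0.313],[0.535,0.053,0.2,0,0,-0.313]], "fingers": 0.9, "newtons": 30}}

```text
clock: 7.15
tool_pos: [0.6245, -0.0633, 0.1005]
ee_rot: [-0.0, 0.29, 0.957, -0.0]
force: [0.0, 0.2, 0.7]
gripper_width: 0.9
finger_force: 0.0
```

```bash
python3 -c "
from h import *
P,C=wrist()
rep(P,'bowl',*OBJ['bowl'])
to(.6287,-.0648,.014,56.4)"
```

```text
bowl 2091 z 0.0335 circ [array([628.1, -64.9]), np.float64(35.2)] rect [array([628.4, -65.2]), array([40.1, 61.3]), np.float64(56.8)]
pos [ 0.6246 -0.0634  0.1006] yaw 56.3 row [-0.011, 0.003, 0.217, -0.0, -0.0, -0.001] q6 0.49 grip 0.904 0.0
```

{"name": "move_arm", "arguments": {"motion": [[-0.01,0.002,0.1,0,0,0],[-0.01,0.002,0.217,0,0,0],[-0.01,0.002,0.217,0,0,0],[-0.01,0.002,0.217,0,0,0]]}}

```text
clock: 7.7
tool_pos: [0.6293, -0.0649, 0.0154]
ee_rot: [0.001, 0.29, 0.957, 0.0]
force: [0.1, 0.0, 0.9]
gripper_width: 0.901
finger_force: 0.0
```

{"name": "move_arm", "arguments": {"motion": [[0,0,0,0,0,0],[0,0,0,0,0,0],[0,0,0,0,0,0],[0,0,0,0,0,0],[0,0,0,0,0,0]], "fingers": 0, "newtons": 30}}

```text
clock: 8.32
tool_pos: [0.6298, -0.0649, 0.0159]
ee_rot: [0.001, 0.29, 0.957, 0.0]
force: [0.7, -0.3, 6.6]
gripper_width: 0.461
finger_force: 30.9
```

{"name": "move_arm", "arguments": {"motion": [[0,0,-0.1,0,0,0],[0,0,-0.3,0,0,0],[0,0,-0.45,0,0,0],[0,0,-0.45,0,0,0],[0,0,-0.45,0,0,0]]}}

```text
clock: 8.95
tool_pos: [0.6293, -0.0648, 0.1952]
ee_rot: [0.001, 0.29, 0.957, 0.0]
force: [-0.4, -0.4, -1.5]
gripper_width: 0.459
finger_force: 30.8
```

```bash
python3 -c "
from h import *
th=.110;c=np.cos(th);s=np.sin(th);b=np.array([.5274,-.2863])
p=b+(-.0755)*np.array([c,s]);print('scoop',p)
to(p[0],p[1],.1,90+np.degrees(th))"
```

```text
scoop [ 0.45235631 -0.29458826]
pos [ 0.6293 -0.0648  0.1952] yaw 56.3 row [0.05, -0.724, 0.237, 0.0, 0.001, -0.222] q6 0.48 grip 0.459 30.771458745002747
```

{"name": "move_arm", "arguments": {"motion": [[0.05,-0.724,0.0,0,0,-0.222],[0.05,-0.724,0.0,0,0,-0.222],[0.05,-0.724,0.0,0,0,-0.222],[0.05,-0.724,0.0,0,0,-0.222],[0.05,-0.724,0.18,0,0,-0.222],[0.05,-0.724,0.18,0,0,-0.222],[0.05,-0.724,0.18,0,0,-0.222],[0.05,-0.724,0.18,0,0,-0.222]]}}

```text
clock: 9.95
tool_pos: [0.4515, -0.2942, 0.1218]
ee_rot: [-0.0, -0.055, 0.998, 0.0]
force: [0.7, -0.3, -0.8]
gripper_width: 0.46
finger_force: 30.8
```

```bash
python3 -c "
from h import *
P,C=wrist('w2')
o={}
for c in ['side']:
    p,d=env.camera(c);cv2.imwrite('pics/s2.png',cv2.resize(p[100:290,330:580,::-1],None,fx=3,fy=3))
P2,_=wrist()
s=env.get_state();T=s['tool_pos']
rep(P,'tin',.603,-.278,.06,.043,.055)
rep(P,'bowltop',T[0],T[1],.05,T[2]+.01,T[2]+.025)
to(.4524,-.2946,.019,96.3)"
```

```text
tin 0
bowltop 7412 z 0.1393 circ [array([ 456.6, -292.7]), np.float64(40.3)] rect [array([ 453., -294.]), array([63.6, 75.1]), np.float64(65.5)]
pos [ 0.4526 -0.2945  0.1229] yaw 96.4 row [0.001, -0.0, 0.26, -0.0, 0.0, 0.0] q6 -0.69 grip 0.464 30.820128321647644
```

View pics/w2.png

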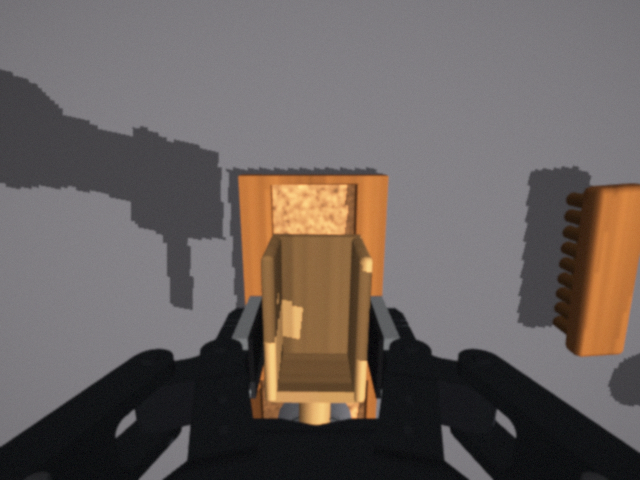

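View pics/s2.png

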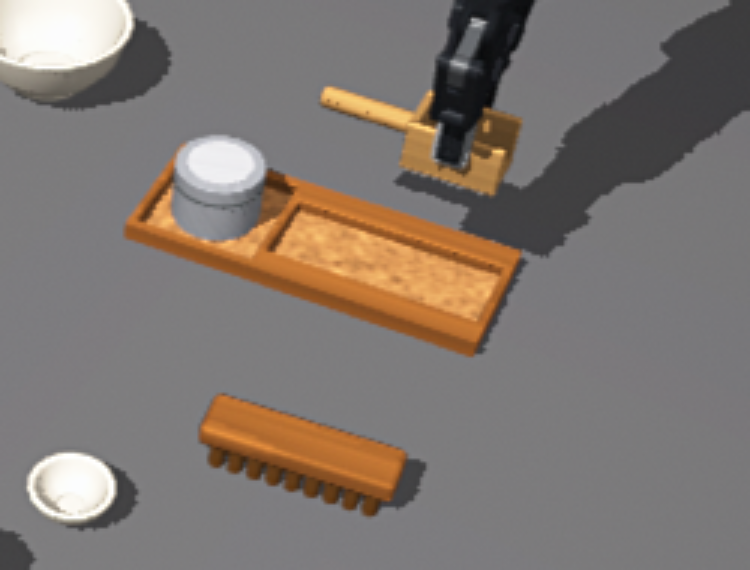

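The wide tin stands in the well at (215,185) in the side crop. The scoop hangs level over the slot, aligned with it.

{"name": "move_arm", "arguments": {"motion": [[0,0,0.12,0,0,0],[0,0,0.2,0,0,0],[0,0,0.235,0,0,0],[0,0,0.245,0,0,0],[0,0,0.25,0,0,0],[0,0,0.255,0,0,0],[0,0,0.257,0,0,0]]}}

```text
clock: 10.98
tool_pos: [0.4518, -0.295, 0.0199]
ee_rot: [0.0, -0.055, 0.998, -0.0]
force: [-1.2, -0.5, 1.2]
gripper_width: 0.459
finger_force: 31.2
```

{"name": "move_arm", "arguments": {"motion": [[0,0,0,0,0,0],[0,0,0,0,0,0],[0,0,0,0,0,0],[0,0,-0.1,0,0,0],[0,0,-0.3,0,0,0],[0,0,-0.42,0,0,0],[0,0,-0.42,0,0,0]], "fingers": 0.75}}

```text
clock: 11.85
tool_pos: [0.4544, -0.2966, 0.1929]
ee_rot: [0.004, -0.055, 0.998, -0.003]
force: [1.0, -0.5, -0.3]
gripper_width: 0.752
finger_force: 0.0
```

```bash
python3 -c "
from h import *
P,C=wrist()
rep(P,'bowl',.4524,-.2946,.05,.033,.045)
rep(P,'brush',*OBJ['brush'])
to(.447,-.096,.1,100.5)"
```

```text
bowl 1130 z 0.0375 circ [array([ 451.1, -294.1]), np.float64(35.2)] rect [array([ 451.3, -294. ]), array([60.9, 39.9]), np.float64(5.7)]
brush 5725 z 0.034 circ [array([446.1, -97.1]), np.float64(61.1)] rect [array([446. , -97.2]), array([119.7,  34.3]), np.float64(10.6)]
pos [ 0.4532 -0.2959  0.1905] yaw 96.3 row [-0.038, 0.499, 0.225, -0.001, 0.001, -0.023] q6 -0.69 grip 0.751 0.0
```

The scoop sits at (0.4513, −0.294) with its rim at 38 mm, so it is flat on the slot floor. The brush is next.

{"name": "move_arm", "arguments": {"motion": [[-0.037,0.497,0.0,0,0,-0.023],[-0.037,0.497,0.1,0,0,-0.023],[-0.037,0.497,0.2,0,0,-0.023],[-0.037,0.497,0.25,0,0,-0.023],[-0.037,0.497,0.35,0,0,-0.023],[-0.037,0.497,0.44,0,0,-0.023],[-0.037,0.497,0.44,0,0,-0.023],[-0.037,0.497,0.44,0,0,-0.023]], "fingers": 0.85}}

```text
clock: 12.9
tool_pos: [0.4441, -0.0955, 0.0116]
ee_rot: [-0.0, -0.091, 0.996, 0.0]
force: [-0.4, 0.3, 0.2]
gripper_width: 0.846
finger_force: 0.0
```

{"name": "move_arm", "arguments": {"motion": [[0,0,0,0,0,0],[0,0,0,0,0,0],[0,0,0,0,0,0],[0,0,0,0,0,0],[0,0,0,0,0,0]], "fingers": 0, "newtons": 40}}

```text
clock: 13.52
tool_pos: [0.4454, -0.0959, 0.0125]
ee_rot: [0.001, -0.091, 0.996, -0.0]
force: [-1.1, 0.2, 5.1]
gripper_width: 0.39
finger_force: 40.0
```

{"name": "move_arm", "arguments": {"motion": [[0,0,-0.1,0,0,0],[0,0,-0.3,0,0,0],[0,0,-0.5,0,0,0],[0,0,-0.5,0,0,0],[0,0,-0.5,0,0,0]]}}

```text
clock: 14.15
tool_pos: [0.4466, -0.096, 0.2149]
ee_rot: [0.003, -0.091, 0.996, -0.001]
force: [0.6, 0.6, -0.5]
gripper_width: 0.389
finger_force: 40.4
```

```bash
python3 -c "
from h import *
to(.526,.3,.23,90)"
```

```text
pos [ 0.4466 -0.096   0.2149] yaw 100.4 row [-0.375, 0.938, -0.038, -0.001, 0.002, 0.058] q6 -0.39 grip 0.389 40.37204146385193
```

{"name": "move_arm", "arguments": {"motion": [[-0.53,0.93,-0.03,0,0,0.058],[-0.53,0.93,-0.03,0,0,0.058],[-0.53,0.93,-0.03,0,0,0.058],[-0.53,0.93,-0.03,0,0,0.058],[-0.53,0.93,-0.03,0,0,0.058],[-0.53,0.93,-0.03,0,0,0.058],[-0.53,0.93,-0.03,0,0,0.058],[-0.53,0.93,-0.03,0,0,0.058]]}}

```text
clock: 15.15
tool_pos: [0.5852, 0.3124, 0.2203]
ee_rot: [-0.001, -0.002, 1.0, -0.0]
force: [-0.1, -0.5, -1.5]
gripper_width: 0.388
finger_force: 40.4
```

```bash
python3 -c "
from h import *
P,C=wrist('w3')
f,c=fit(P,'broad',(.526,.3145));print(f,c)
th=f[2];R=np.array([[np.cos(th),-np.sin(th)],[np.sin(th),np.cos(th)]])
b=f[:2]+R@[0,.045];w=f[:2]+R@[0,-.032];print('slot',b,'well',w)
T=env.get_state()['tool_pos']
rep(P,'held',T[0],T[1],.09,T[2]+.016,T[2]+.028)
to(b[0],b[1],.1,90+np.degrees(th))"
```

```text
[ 5.266e-01  3.163e-01 -1.000e-04  2.000e-04] 0.743
slot [0.5266045 0.3613   ] well [0.5265968 0.2843   ]
held 24378 z 0.2418 circ [array([574. , 312.2]), np.float64(50.1)] rect [array([574.3, 311.8]), array([99.3, 58.6]), np.float64(15.7)]
pos [0.5846 0.3101 0.2207] yaw 90.2 row [0.144, 0.129, 0.302, -0.001, -0.001, 0.001] q6 0.49 grip 0.387 40.44544279575348
```

View pics/w3.png

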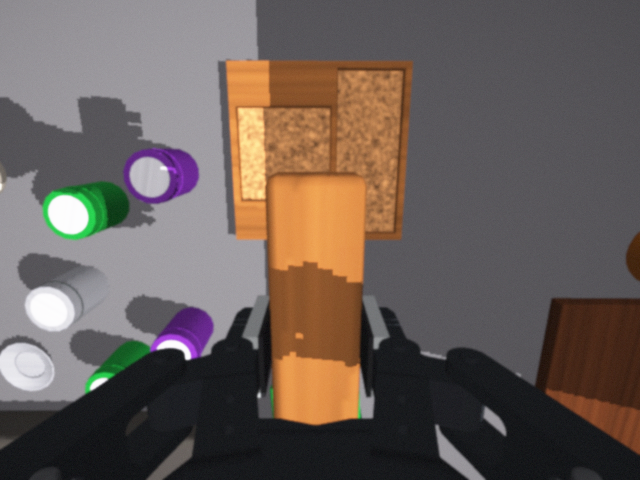

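Wrist view: the brush is held straight. The broad tray's slot is at (370,150) and its well at (285,150). Next I lower the brush into the slot.

{"name": "move_arm", "arguments": {"motion": [[0.144,0.128,0.1,0,0,0],[0.144,0.128,0.25,0,0,0],[0.144,0.128,0.375,0,0,0],[0.144,0.128,0.375,0,0,0],[0.144,0.128,0.45,0,0,0],[0.144,0.128,0.485,0,0,0],[0.144,0.128,0.495,0,0,0],[0.144,0.128,0.495,0,0,0]]}}

```text
clock: 16.2
tool_pos: [0.5286, 0.36, 0.0265]
ee_rot: [0.001, 0.0, 1.0, 0.0]
force: [-0.1, 0.2, -0.7]
gripper_width: 0.386
finger_force: 40.5
```

{"name": "move_arm", "arguments": {"motion": [[0,0,0.012,0,0,0],[0,0,0.02,0,0,0],[0,0,0.024,0,0,0],[0,0,0.024,0,0,0]]}}

```text
clock: 16.7
tool_pos: [0.5278, 0.3601, 0.0166]
ee_rot: [0.0, -0.0, 1.0, 0.0]
force: [-1.8, -1.0, 6.6]
gripper_width: 0.391
finger_force: 41.3
```

{"name": "move_arm", "arguments": {"motion": [[0,0,0,0,0,0],[0,0,0,0,0,0],[0,0,0,0,0,0],[0,0,-0.1,0,0,0],[0,0,-0.3,0,0,0],[0,0,-0.45,0,0,0],[0,0,-0.45,0,0,0]], "fingers": 0.75}}

```text
clock: 17.58
tool_pos: [0.53, 0.3615, 0.201]
ee_rot: [0.003, 0.0, 1.0, 0.002]
force: [0.7, 0.1, -0.4]
gripper_width: 0.751
finger_force: 0.0
```

```bash
python3 -c "
from h import *
P,C=wrist()
rep(P,'brush',.5266,.3613,.08,.034,.043)
to(.659,.077,.15,90)"
```

```text
brush 5492 z 0.0379 circ [array([527.7, 361. ]), np.float64(60.6)] rect [array([528. , 361.1]), array([118.9,  33.9]), np.float64(0.0)]
pos [0.5298 0.3613 0.2007] yaw 90.0 row [-0.322, -0.711, 0.126, 0.001, 0.002, -0.0] q6 0.6 grip 0.747 0.0
```

{"name": "move_arm", "arguments": {"motion": [[-0.322,-0.711,0,0,0,0],[-0.322,-0.711,0,0,0,0],[-0.322,-0.711,0,0,0,0],[-0.322,-0.711,0,0,0,0],[-0.322,-0.711,0.1,0,0,0],[-0.322,-0.711,0.13,0,0,0],[-0.322,-0.711,0.13,0,0,0]], "fingers": 0.85}}

```text
clock: 18.5
tool_pos: [0.6543, 0.075, 0.1402]
ee_rot: [-0.003, 0.001, 1.0, -0.0]
force: [-0.6, 0.3, 0.8]
gripper_width: 0.851
finger_force: 0.0
```

```bash
python3 -c "
from h import *
P,C=wrist('w4')
rep(P,'narrow',*OBJ['narrow'])
to(.659,.077,.022,90)"
```

```text
narrow 3551 z 0.0604 circ [array([658.8,  76.8]), np.float64(22.0)] rect [array([658.9,  76.9]), array([43.2, 42.9]), np.float64(45.2)]
pos [0.6551 0.0762 0.142 ] yaw 90.0 row [-0.011, 0.002, 0.3, 0.0, -0.001, 0.0] q6 0.12 grip 0.85 0.0
```

View pics/w4.png

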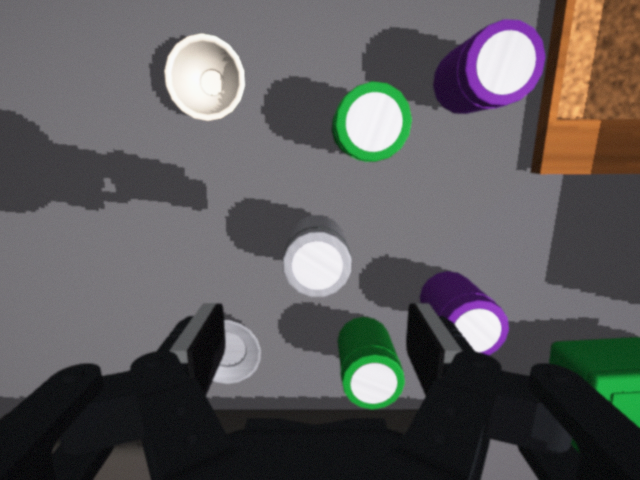

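The wrist view shows the steel tin (318,263) with room for both fingers. I go down and grip.

{"name": "move_arm", "arguments": {"motion": [[-0.01,0.002,0.1,0,0,0],[-0.01,0.002,0.22,0,0,0],[-0.01,0.002,0.3,0,0,0],[-0.01,0.002,0.3,0,0,0],[-0.01,0.002,0.3,0,0,0]]}}

```text
clock: 19.18
tool_pos: [0.6617, 0.0777, 0.0258]
ee_rot: [0.001, -0.001, 1.0, 0.0]
force: [-0.2, -0.2, 1.0]
gripper_width: 0.851
finger_force: 0.0
```

{"name": "move_arm", "arguments": {"motion": [[0,0,0,0,0,0],[0,0,0,0,0,0],[0,0,0,0,0,0],[0,0,0,0,0,0],[0,0,0,0,0,0]], "fingers": 0}}

```text
clock: 19.8
tool_pos: [0.6621, 0.0767, 0.0258]
ee_rot: [0.002, 0.0, 1.0, 0.0]
force: [-0.7, 0.1, 7.7]
gripper_width: 0.501
finger_force: 41.6
```

{"name": "move_arm", "arguments": {"motion": [[0,0,-0.1,0,0,0],[0,0,-0.3,0,0,0],[0,0,-0.5,0,0,0],[0,0,-0.5,0,0,0],[0,0,-0.5,0,0,0]]}}

```text
clock: 20.42
tool_pos: [0.6627, 0.0765, 0.228]
ee_rot: [0.004, 0.0, 1.0, 0.0]
force: [0.8, 1.0, -2.0]
gripper_width: 0.501
finger_force: 41.3
```

```bash
python3 -c "
from h import *
P,C=wrist()
T=env.get_state()['tool_pos']
q=P[(np.hypot(P[:,0]-T[0]+.008,P[:,1]-T[1])<.012)&(P[:,2]>T[2]-.01)];print('top rel',np.percentile(q[:,2],[10,50,90])-T[2])
to(.5266,.279,.12,90)"
```

```text
top rel [0.03719463 0.08090057 0.0902222 ]
pos [0.6614 0.0763 0.2251] yaw 90.0 row [0.338, 0.506, 0.262, 0.0, 0.001, -0.0] q6 0.12 grip 0.5 41.30167999304831
```

{"name": "move_arm", "arguments": {"motion": [[0.338,0.506,0.0,0,0,0],[0.338,0.506,0.0,0,0,0],[0.338,0.506,0.0,0,0,0],[0.338,0.506,0.1,0,0,0],[0.338,0.506,0.25,0,0,0],[0.338,0.506,0.4,0,0,0],[0.338,0.506,0.46,0,0,0],[0.338,0.506,0.46,0,0,0]]}}

```text
clock: 21.48
tool_pos: [0.5217, 0.2768, 0.0356]
ee_rot: [-0.004, -0.0, 1.0, -0.002]
force: [-0.5, 0.1, -1.1]
gripper_width: 0.5
finger_force: 41.4
```

{"name": "move_arm", "arguments": {"motion": [[0,0,0.008,0,0,0],[0,0,0.013,0,0,0],[0,0,0.017,0,0,0],[0,0,0.017,0,0,0]]}}

```text
clock: 21.98
tool_pos: [0.5257, 0.2789, 0.0334]
ee_rot: [0.0, 0.0, 1.0, 0.0]
force: [0.3, 1.1, -1.4]
gripper_width: 0.507
finger_force: 41.4
```

{"name": "move_arm", "arguments": {"motion": [[0,0,0.005,0,0,0],[0,0,0.01,0,0,0],[0,0,0.012,0,0,0],[0,0,0.012,0,0,0]]}}

```text
clock: 22.48
tool_pos: [0.5256, 0.2789, 0.0298]
ee_rot: [0.0, -0.0, 1.0, 0.0]
force: [-4.5, -2.7, 13.8]
gripper_width: 0.503
finger_force: 43.1
```

Contact with the floor, so I release to a limited opening and lift.

{"name": "move_arm", "arguments": {"motion": [[0,0,0,0,0,0],[0,0,0,0,0,0],[0,0,0,0,0,0],[0,0,-0.1,0,0,0],[0,0,-0.3,0,0,0],[0,0,-0.5,0,0,0],[0,0,-0.5,0,0,0]], "fingers": 0.68}}

```text
clock: 23.35
tool_pos: [0.5265, 0.2794, 0.2318]
ee_rot: [0.002, 0.0, 1.0, 0.001]
force: [0.3, 1.2, -0.4]
gripper_width: 0.679
finger_force: 0.0
```

{"name": "move_arm", "arguments": {"motion": [[-0.3,-0.3,0,0,0,0],[-0.3,-0.3,0,0,0,0],[-0.3,-0.3,0,0,0,0],[-0.3,-0.3,0,0,0,0]]}}

```text
clock: 23.85
tool_pos: [0.6472, 0.1561, 0.2271]
ee_rot: [-0.0, 0.002, 1.0, -0.0]
force: [0.0, 1.1, 0.7]
gripper_width: 0.679
finger_force: 0.0
```

```bash
python3 -c "
from h import *
p,d=env.camera('side');cv2.imwrite('pics/s5.png',p[:,:,::-1])
m=env.camera_model('side');S,_=cloud(p,d,np.array(m['mtx']),np.array(m['R']),np.array(m['t']))
P,C=wrist()
for n,Q in [('w',P),('s',S)]:
  print(n);rep(Q,'narrow',.5266,.279,.035,.060,.07);rep(Q,'brush',.5266,.3613,.08,.034,.043);rep(Q,'wide',.603,-.278,.05,.043,.055);rep(Q,'bowl',.4513,-.294,.05,.033,.045);rep(Q,'dish',*OBJ['dish'])
"
```

```text
w
narrow 2925 z 0.0644 circ [array([522.6, 279.7]), np.float64(22.1)] rect [array([522.8, 279.6]), array([43. , 43.6]), np.float64(25.6)]
brush 6457 z 0.038 circ [array([528.2, 347.1]), np.float64(65.3)] rect [array([528. , 330.8]), array([ 93.9, 118.7]), np.float64(89.7)]
wide 0
bowl 0
dish 1216 z 0.0233 circ [array([544.3,   4.8]), np.float64(25.7)] rect [array([544.3,   4.7]), array([50.8, 50.2]), np.float64(80.6)]
s
narrow 660 z 0.064 circ [array([522.8, 280.5]), np.float64(22.7)] rect [array([522.8, 280.7]), array([42.9, 43.7]), np.float64(39.7)]
brush 1994 z 0.0375 circ [array([528.1, 346.5]), np.float64(65.9)] rect [array([528.6, 332.7]), array([120.7,  93.6]), np.float64(0.4)]
wide 498 z 0.0473 circ [array([ 604.2, -274.8]), np.float64(33.4)] rect [array([ 604.4, -274.7]), array([61.2, 63.5]), np.float64(54.5)]
bowl 205 z 0.0358 circ [array([ 452.8, -292. ]), np.float64(35.7)] rect [array([ 452.4, -291.8]), array([60.4, 44.3]), np.float64(5.5)]
dish 237 z 0.0229 circ [array([545. ,   6.3]), np.float64(26.6)] rect [array([544.4,   6.4]), array([50. , 51.5]), np.float64(51.5)]
```

View pics/s5.png

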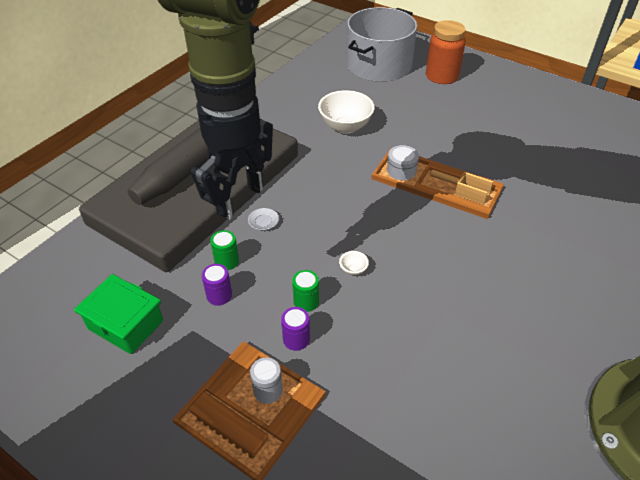

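The final side view shows the wide tin (403,162) and scoop (475,187) in the long tray, and the narrow tin (265,380) and brush (230,430) in the broad tray. The dish (353,262) has not moved, and all heights match the tray floors. I hand the job in.

```bash
python3 -c "
from bench import env
print(env.job_done())"
```

```text
the job is handed in; nothing more can be done
None
```

Both kits are made up and handed in at about 24 s of the 102 s allowed: the last measurements put all four parts upright or flat in their places within tolerance, with the dish unmoved; the hand-in returned no verdict.

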